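Free the gummed gel carriage and run it home in the viewer

TASK

The gel carriage is gummed fast on its rail: push it by its upright post until it breaks free, then run it on gently into the viewer until it rests against the end stop hidden inside, without flinging it or ramming the stop. Then press the exposure button on the viewer's roof and take the hand away. Leave everything else on the bench as it is.

Things in the scene. Friction and masses are not known exactly. Their poses are not given: they have to be found in the camera images.
- carriage: sliding carriage: aluminium plate 120 x 100 mm, its top 38 mm above the table, carrying a clear tray with a gel (to 52 mm high); a 34 mm wide tongue runs rearward to an upright black push post. Slides only along its own x axis (level), +x into the hood. Origin: on the rail's axis at table height, under the middle of the plate. No spring: it stays where it is left. Way to end stop: 75 to 165 mm
- post_top (a point): centre of the top of the push post, 98 mm above the table, 140 mm behind the carriage's origin. The post is 14 mm thick along the carriage's x, 34 mm wide across it, and stands free from 38 to 98 mm height. At the end stop it is still outside, 55 to 85 mm before the hood's slotted front
- nose (a point): middle of the carriage plate's front edge, 60 mm ahead of its origin, 34 mm above the table; it meets the end stop. The carriage starts stuck on dried residue under it, over the first 20 to 55 mm of its way: there it takes a push of about 9 to 16 N, which is not the end stop; then it breaks free and runs with about 3 N, which also holds it against the sprung end stop when let go
- hood: gel viewer, fixed: white box 220 (x) x 210 (y) x 150 mm high, black slotted front at -x, black camera barrel on the roof (84 mm across, to 225 mm height, 45 mm to +x). Origin: centre of its footprint; axes as the carriage's. The end stop, a rubber buffer out of sight inside, is at an unmarked depth: feel for it. It yields 1 mm per 1.5 N, up to 13 mm, then is solid; over 20 N is ramming
- shutter (a joint): press travel of the exposure button on the hood's roof, 0 released to 0.006 m fully down; sprung, 1.5 N to start it and 5 N fully down; it returns by itself
- shutter_top (a point): centre of the top of the exposure button, a black round cap 26 mm across, 22 mm above the roof, 172 mm above the table, near the slotted front; presses straight down
- beaker: steel beaker, 80 mm across, 105 mm high, beside the rail; origin centre of its foot; leave alone
- tiprack: blue block with holes, 85 x 70 x 45 mm, beside the rail; origin centre of its underside; leave alone
- amber: amber bottle, 48 mm across, 85 mm high, beside the rail; origin centre of its foot; leave alone
- comb: white gel comb lying flat, 90 x 24 x 12 mm; origin under the back bar; leave alone
- tuberack: white rack 100 x 200 mm with capped tubes, 124 mm high; origin centre of its underside; leave alone

How it is judged:
By the outcome, as a careful person would: the job done as asked, in the order asked, and still so for the second after the job is handed in, with the robot touching nothing.
It also fails if it takes over 64 s, if anything falls off the work surface, if the arm or the gripper's body presses on something with over 40 N, if the wrist force passes 120 N, or if a joint passes its speed limit or range.

ROBOT

A 6-joint arm with a two-finger parallel gripper is mounted at the origin on the work surface. World frame = base frame: x ahead of the robot, y to its left, z up, the work surface at z = 0. Lengths are in m, angles in rad, forces in N, time in s.
With the tool pointing down it reaches from about 0.35 to 0.8 m from the base axis. Payload 7.3 kg.
Tool frame: the origin (TCP) lies midway between the tips of the shut fingers; the grasp point (between the pads) lies 19 mm behind it (bot.grip_depth is the distance from the TCP to the grasp point, in m); z points along the fingers, y is the line along which they close (so a half turn about z gives the same grasp; the last joint's range is limited). The gripper opens to 85 mm and grips with 20 to 120 N. Pads are 22 mm wide; open, the fingers measure 114 mm over their backs; the gripper's body (76 mm by 85 mm) begins 54 mm behind the grasp point. The pads swing forward as they close: fully open they stand 13 mm farther back than shut.
Start: joints at [-1.41, 0.342, 1.524, -0, 1.275, -0.146], TCP at [0.159, -0.5, 0.231] pointing down, gripper open.
Joint ranges: [-2.53, 2.53], [-0.77, 2.02], [0.04, 2.7], [-1, 4.14], [0.28, 2.66], [-3.11, 3.11]. Speed limits (rad/s): [2.57, 2.57, 3.14, 3.14, 3.14, 3.14].

INTERFACE

Orientations are given as a rotation vector (axis times angle).
In Python, from station import bot, cams, ticket gives the robot as it stands. The module is installed in compiled form; this text tells all that it offers.
- The arm moves only by the tool play_rows, never from a script. Its argument "steps" is a list that holds one entry, the list of rows, each a list of 7 numbers: the finger opening in mm, from 0 to 85.4, then the shift along the tool's x, y, z in units of 30 mm (1.0 is 30 mm), then the turn, a rotation vector about the tool's x, y, z in units of 6 degrees (1.0 is 6 degrees). A call has 1 to 10 rows; each row shifts and turns the commanded pose from where the row before left it, along the tool's axes as they then stand; what a row does not reach is not made up. A row lasts 1/10 s, in which the tool goes at most 50 mm and 8.59 degrees, less where a joint would pass 70% of its speed; a pose out of reach is approached as far as the arm can. A call is refused whole if a number of a shift passes 1 or a number of a turn 1, either way. A call with a gripper value outside its range is refused whole. The fingers move at their own pace and stop on an object; the grip force is fixed at half the most. Time passes only in rows, so rows that do not move let the fingers close. It gives the time, the measured TCP pose, the force, the opening and the grip force at its end, in the units of the state.
- bot.sense(): the state, without advancing time (a new reading comes with each control period).
- cams.capture(name): name is "side" or "top" or "wrist"; returns a dict with "color" (480x640x3 uint8, red, green, blue), "mtx" (3x3 intrinsics, pixels), "cam_to_world" (4x4, takes a point from camera to world coordinates). Camera axes: x right, y up, looking along -z (the intrinsics and any distortion apply to the point x, -y, -z); pixel columns grow to the right and rows downward; lengths in m; the calibration is good to about 2 mm. A picture is of the moment at which its call begins. There is no depth.
- ticket.close_job(): hands the job in; it is judged then, once.
The state is a dict: "t": time; "joint_pos": joint angles; "qvel": joint speeds; "tau": joint torques, N m; "tcp_pos": TCP position; "tcp_rot": TCP orientation; "ft_force": force on the tool from outside, world axes, zero at the start; "wrist_torque": the same for the moment, N m; "finger_gap": opening from 0.0 (shut) to 1.0 (fully open); "finger_force": force on a finger pad.
Only numpy, scipy, OpenCV 4.12 (cv2) and the standard library are available. Lean on these libraries where they do the work, as an engineer would, in place of code of your own. Each camera call takes 0.05 s, during which the arm holds its last target. There are 200 camera calls.

## Working session

There is one attempt and no reset: what is moved stays moved. The work goes in short steps, Python scripts to look and compute and a tool call to move; the robot and the scene stay as the last step left them, time stands still between calls to the robot, and variables do not carry over. Pictures are saved under pics/ and viewed, at most 10 in all, crops included, and the job is handed in when it is done.

Besides the shell and the picture viewer there is one more tool, called after ">>>" as name(argument=value, ...), one argument or row to a line, values as JSON. play_rows: Moves the arm, as the interface text tells. Its arguments: {"type":"object","properties":{"steps":{"type":"array"}},"required":["steps"]}

```bash
mkdir -p pics
cat > h.py <<'E'
import numpy as np, cv2
from station import bot,cams,ticket
def cap(n,f=None):
    d=cams.capture(n)
    if f: cv2.imwrite('pics/'+f,d['color'][:,:,::-1])
    return d
def ray(d,u,v,z):
    M=np.array(d['cam_to_world']);p=np.linalg.inv(d['mtx'])@[u,v,1]
    r=M[:3,:3]@[p[0],-p[1],-p[2]];o=M[:3,3]
    return (o+r*(z-o[2])/r[2]).round(4)
def proj(d,P):
    M=np.array(d['cam_to_world']);c=M[:3,:3].T@(np.array(P)-M[:3,3])
    q=d['mtx']@[c[0],-c[1],-c[2]];return q[:2]/q[2]
E
python3 - <<'E'
from h import *
import pickle
D={n:cap(n,n+'0.png') for n in('top','side')}
pickle.dump(D,open('d0.pkl','wb'))
for n in D:print(n,D[n].keys(),D[n]['mtx'],np.array(D[n]['cam_to_world']).round(3))
s=bot.sense();print(s)
E
```

```text
top dict_keys(['color', 'mtx', 'cam_to_world']) [[437.63478922   0.         324.87272853]
 [  0.         437.63478922 232.38186447]
 [  0.           0.           1.        ]] [[-0.001  0.99  -0.141  0.464]
 [-1.     0.     0.007 -0.124]
 [ 0.007  0.141  0.99   0.884]
 [ 0.     0.     0.     1.   ]]
side dict_keys(['color', 'mtx', 'cam_to_world']) [[525.94777819   0.         319.14927828]
 [  0.         525.94777819 239.72661719]
 [  0.           0.           1.        ]] [[ 0.945  0.192 -0.265  0.297]
 [-0.327  0.574 -0.75  -0.874]
 [ 0.008  0.796  0.606  0.747]
 [ 0.     0.     0.     1.   ]]
{'t': 0.1, 'joint_pos': array([-1.41003399e+00,  3.42673963e-01,  1.52491724e+00, -3.52008735e-06,
        1.27545076e+00, -1.45987072e-01]), 'qvel': array([-0.00216256, -0.00196949, -0.0028737 ,  0.00093108,  0.00057138,
        0.00126157]), 'tau': array([ 1.71285403e-03, -4.34447014e+01, -2.46491683e+01, -9.39598863e-05,
        4.71546926e-03,  4.68694566e-06]), 'tcp_pos': array([ 0.15849638, -0.50011453,  0.23068611]), 'tcp_rot': array([-3.10328146e+00, -4.79734127e-01,  2.20966948e-05]), 'ft_force': array([ 0.07933652, -0.49949987, -0.43047728]), 'wrist_torque': array([-0.06953114, -0.0328898 , -0.0222106 ]), 'finger_force': 0.0, 'finger_gap': 1.002175665950501}
```

View pics/top0.png

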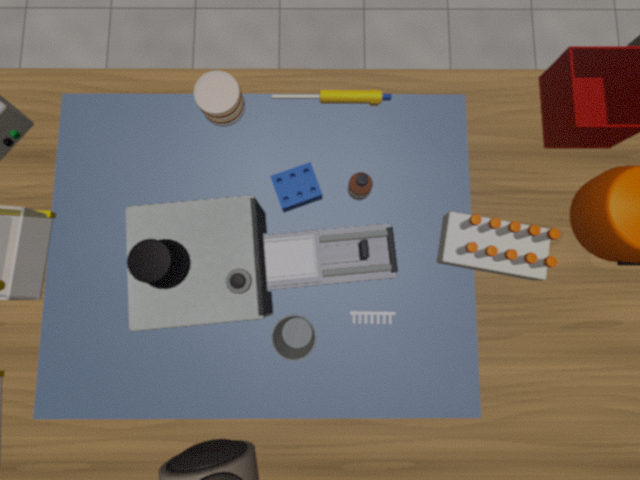

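View pics/side0.png

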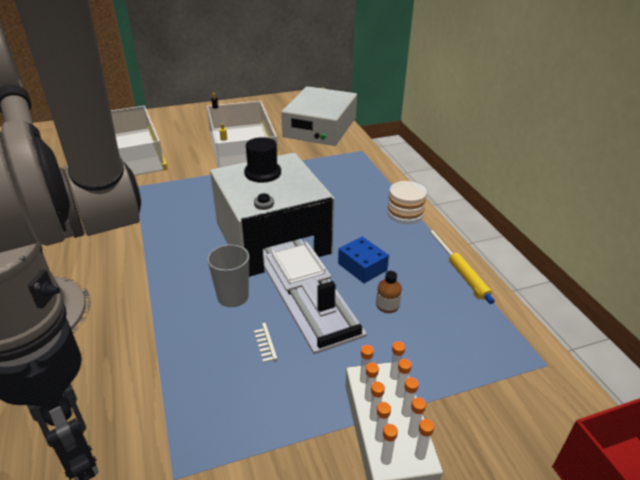

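Top view: carriage/rail to the right of the hood, with +x pointing image-left (world +y). The post is at about (364,249) and the button at about (238,280). In the side view the post is at (326,290) and the button at (263,199). The beaker (294,336) and the blue rack sit beside the rail.

Run:
```python
from h import *
import pickle
D=pickle.load(open('d0.pkl','rb'))
t,s=D['top'],D['side']
def blobs(d,x0,y0,x1,y1,th):
    g=d['color'][y0:y1,x0:x1].max(2)
    n,l,st,c=cv2.connectedComponentsWithStats((g<th).astype(np.uint8))
    for i in range(1,n):
        if st[i,4]>25:
            cn=np.argwhere(l==i)[:,::-1].astype(np.float32)+[x0,y0]
            print(st[i][:4]+[x0,y0,0,0],st[i,4],(c[i]+[x0,y0]).round(1),cv2.minAreaRect(cn.astype(np.float32)))
for th in(45,70):
    print('top post');blobs(t,345,232,382,270,th)
    print('top btn');blobs(t,222,262,256,298,th)
    print('side post');blobs(s,310,270,345,318,th)
    print('side btn');blobs(s,250,188,280,212,th)
print('post',ray(t,363,249,.098),'btn',ray(t,238,280,.172),ray(s,264,199,.172))
print('roof corners',[ray(t,u,v,.15) for u,v in((250,198),(264,318),(127,207),(131,328))])
print('rail outer edges z0',[ray(t,u,v,.02) for u,v in((395,227),(397,278),(265,235),(270,290))])
for n,a in(('topc',t['color'][220:310,220:410]),('sidec',s['color'][180:350,200:370])):
    cv2.imwrite(f'pics/{n}.png',cv2.resize(a,None,fx=4 if n=='topc' else 3.4,fy=4 if n=='topc' else 3.4,interpolation=2)[:,:,::-1])
```

```text
top post
top btn
side post
[318 282  17  29] 412 [325.7 296. ] ((326.0, 296.0), (28.0, 16.0), 90.0)
side btn
[258 194  11   9] 75 [263.1 198.1] ((263.0, 198.0), (8.0, 10.0), 90.0)
top post
[359 240   9  20] 146 [363.2 249.6] ((363.0, 249.5), (19.0, 8.0), 90.0)
top btn
[230 274  16  15] 173 [237.3 280.7] ((237.50001525878906, 280.5), (14.142135620117188, 14.142135620117188), 45.0)
side post
[318 281  17  30] 447 [325.9 295.8] ((326.0, 295.5), (29.0, 16.0), 90.0)
side btn
[258 194  12   9] 92 [263.3 198.1] ((263.5, 198.0), (8.0, 11.0), 90.0)
[255 204  18   5] 41 [263.2 206.4] ((263.5, 206.0), (4.0, 17.0), 90.0)
post [ 0.5456 -0.1987  0.098 ] btn [0.4875 0.0111 0.172 ] [0.4873 0.0006 0.172 ]
roof corners [array([ 0.6279, -0.0014,  0.15  ]), array([ 0.426 , -0.0291,  0.15  ]), array([0.612 , 0.2075, 0.15  ]), array([0.4101, 0.1883, 0.15  ])]
rail outer edges z0 [array([ 0.598 , -0.2707,  0.02  ]), array([ 0.4965, -0.2723,  0.02  ]), array([ 0.5818, -0.0112,  0.02  ]), array([ 0.4732, -0.023 ,  0.02  ])]
```

View pics/topc.png

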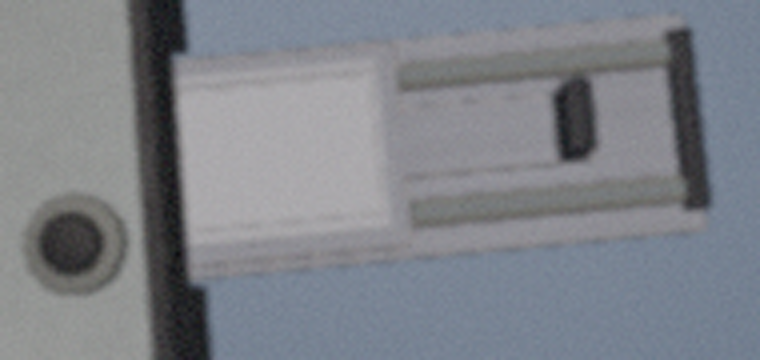

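View pics/sidec.png

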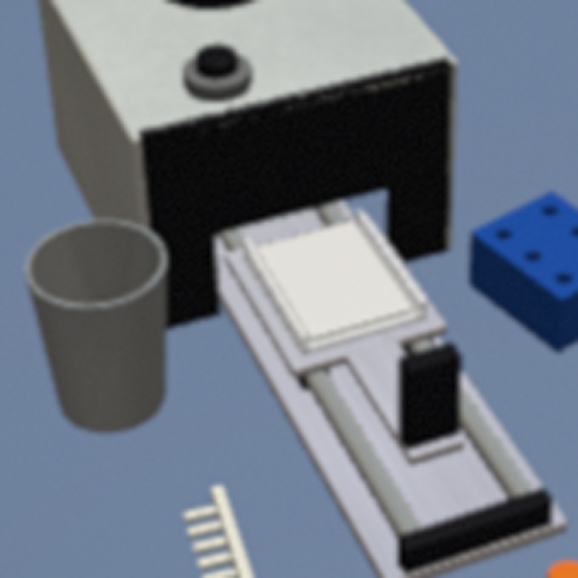

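The crops confirm the axis tilts about 5–6° from image horizontal. The post's top is about 49 mm clear of the rail's rear bar.

```bash
cat >> h.py <<'E'
def plan(P,ang,s=None):
    # remaining shift in current tool axes (units) and turn about tool z (units) to have tool down, tool x at ang deg
    from scipy.spatial.transform import Rotation as R
    s=s or bot.sense();r=R.from_rotvec(s['tcp_rot'])
    a=np.radians(ang);X=np.array([np.cos(a),np.sin(a),0]);Z=np.array([0,0,-1.])
    G=R.from_matrix(np.c_[X,np.cross(Z,X),Z])
    print('tcp',s['tcp_pos'].round(4),'shift(units)',(r.inv().apply(np.array(P)-s['tcp_pos'])/.03).round(2),'goal-frame',(G.inv().apply(np.array(P)-s['tcp_pos'])/.03).round(2),'turn',(np.degrees((r.inv()*G).as_rotvec())/6).round(2))
E
python3 - <<'E'
from h import *
import pickle
from scipy.optimize import least_squares
D=pickle.load(open('d0.pkl','rb'))
t,s=D['top'],D['side']
f=least_squares(lambda P:np.r_[proj(t,P)-[237.4,280.6],proj(s,P)-[263.2,198]],[.48,0,.17]);print('btn tri',f.x,f.fun)
print('btn',ray(t,237.4,280.6,.172),ray(s,263.2,198,.172))
# rail axis: lines of rail edges from crop (px/4 + offset)
c=lambda u,v:(220+u/4,220+v/4)
e=[ray(t,*c(u,v),.02) for u,v in((190,280),(705,225),(400,42),(685,15))]
print(e); 
for a,b in((e[1],e[0]),(e[3],e[2])): print(np.degrees(np.arctan2(*(b-a)[1::-1])))
a,b=ray(t,*c(672,35),.04),ray(t,*c(690,208),.04);print('bar',a,b,np.degrees(np.arctan2(*(a-b)[1::-1]))+90)
for y in(-.197,-.2,-.203): 
    x=.5456
    X=np.array([-.09,.996,0]);Y=np.array([-.996,-.09,0])
    P=np.array([x,y,.098]);print(y,[(proj(s,P+i*.007*X+j*.017*Y).round(1),proj(t,P+i*.007*X+j*.017*Y).round(1)) for i in(-1,1) for j in(-1,1)])
plan([.55,-.25,.2],95.3)
E
```

```text
btn tri [0.48740342 0.01295675 0.16676003] [ 0.08933179 -0.40115499 -0.51463453  0.02928939]
btn [0.4866 0.0121 0.172 ] [0.4867 0.0047 0.172 ]
[array([ 0.4732, -0.0181,  0.02  ]), array([ 0.4999, -0.2709,  0.02  ]), array([ 0.5909, -0.1207,  0.02  ]), array([ 0.6046, -0.2633,  0.02  ])]
96.0290617210316
95.48773091125254
bar [ 0.5914 -0.2535  0.04  ] [ 0.5072 -0.2604  0.04  ] 94.68479175395325
-0.197 [(array([333.7, 282.8]), array([364.9, 239.4])), (array([316.9, 287.8]), array([366.9, 258. ])), (array([330.5, 278.2]), array([357.3, 240.1])), (array([313.8, 283.1]), array([359.2, 258.7]))]
-0.2 [(array([334.3, 283.8]), array([366.6, 239.4])), (array([317.4, 288.9]), array([368.6, 258. ])), (array([331. , 279.2]), array([358.9, 240.1])), (array([314.3, 284.2]), array([360.8, 258.7]))]
-0.203 [(array([334.9, 284.9]), array([368.3, 239.4])), (array([317.9, 290. ]), array([370.2, 258. ])), (array([331.6, 280.2]), array([360.6, 240.1])), (array([314.8, 285.2]), array([362.5, 258.7]))]
tcp [ 0.1585 -0.5001  0.2307] shift(units) [14.96 -4.01  1.03] goal-frame [ 7.1  13.76  1.02] turn [-1.000e-02 -1.000e-02 -1.295e+01]
```

>>> play_rows(
  steps=[
    [[0, 1, -0.27, 0, 0, 0, 0], [0, 1, -0.27, 0, 0, 0, 0], [0, 1, -0.27, 0, 0, 0, 0], [0, 1, -0.27, 0, 0, 0, 0], [0, 1, -0.27, 0, 0, 0, 0], [0, 1, -0.27, 0, 0, 0, 0], [0, 1, -0.27, 0, 0, 0, 0], [0, 1, -0.27, 0, 0, 0, 0], [0, 1, -0.27, 0, 0, 0, 0], [0, 1, -0.27, 0, 0, 0, 0]],
  ],
)

```text
t: 1.1
tcp_pos: [0.421, -0.3317, 0.231]
tcp_rot: [-3.104, -0.48, 0.001]
ft_force: [-1.2, -0.6, 0.6]
finger_gap: -0.005
finger_force: 0.0
```

>>> play_rows(
  steps=[
    [[0, 0, 0, 0, 0, 0, -1], [0, 0, 0, 0, 0, 0, -1], [0, 0, 0, 0, 0, 0, -1], [0, 0, 0, 0, 0, 0, -1], [0, 0, 0, 0, 0, 0, -1], [0, 0, 0, 0, 0, 0, -1], [0, 0, 0, 0, 0, 0, -1], [0, 0, 0, 0, 0, 0, -1], [0, 0, 0, 0, 0, 0, -1], [0, 0, 0, 0, 0, 0, -1]],
  ],
)

```text
t: 2.1
tcp_pos: [0.4199, -0.3325, 0.2309]
tcp_rot: [-2.444, -1.973, 0.0]
ft_force: [-0.5, -0.5, 0.3]
finger_gap: -0.004
finger_force: 0.0
```

>>> play_rows(
  steps=[
    [[0, 0, 0, 0, 0, 0, -1], [0, 0, 0, 0, 0, 0, -1], [0, 0, 0, 0, 0, 0, -1], [0, 0, 0, 0, 0, 0, 0]],
  ],
)

```text
t: 2.5
tcp_pos: [0.4199, -0.3325, 0.2309]
tcp_rot: [-2.109, -2.327, -0.0]
ft_force: [0.2, 0.1, -1.1]
finger_gap: 0.0
finger_force: 0.0
```

Run:
```python
from h import *
X=np.array([np.cos(np.radians(95.4)),np.sin(np.radians(95.4)),0])
P=np.array([.545,-.2,.2])-.030*X;print(P);plan(P,95.4)
```

```text
[ 0.54782325 -0.22986686  0.2       ]
tcp [ 0.4199 -0.3325  0.2309] shift(units) [2.99 4.58 1.03] goal-frame [3.01 4.57 1.03] turn [-0.01 -0.01  0.04]
```

>>> play_rows(
  steps=[
    [[0, 0.6, 0.915, 0.2, 0, 0, 0], [0, 0.6, 0.915, 0.2, 0, 0, 0], [0, 0.6, 0.915, 0.2, 0, 0, 0], [0, 0.6, 0.915, 0.2, 0, 0, 0], [0, 0.6, 0.915, 0.2, 0, 0, 0], [0, 0, 0, 0, 0, 0, 0], [0, 0, 0, 0.5, 0, 0, 0], [0, 0, 0, 0.5, 0, 0, 0]],
  ],
)

```text
t: 3.3
tcp_pos: [0.5479, -0.23, 0.1711]
tcp_rot: [2.113, 2.324, -0.0]
ft_force: [-0.4, 0.4, -0.3]
finger_gap: 0.0
finger_force: 0.0
```

Run:
```python
from h import *
cap('side','side1.png')
X=np.array([np.cos(np.radians(95.4)),np.sin(np.radians(95.4)),0])
P=np.array([.545,-.2,.06])-.030*X;plan(P,95.4)
im=cv2.imread('pics/side1.png')[180:380,220:420];cv2.imwrite('pics/side1c.png',cv2.resize(im,(600,600)))
```

```text
tcp [ 0.5464 -0.2294  0.1681] shift(units) [-0.03  0.06  3.6 ] goal-frame [-0.02  0.04  3.6 ] turn [-0.04 -0.02  0.01]
```

View pics/side1c.png

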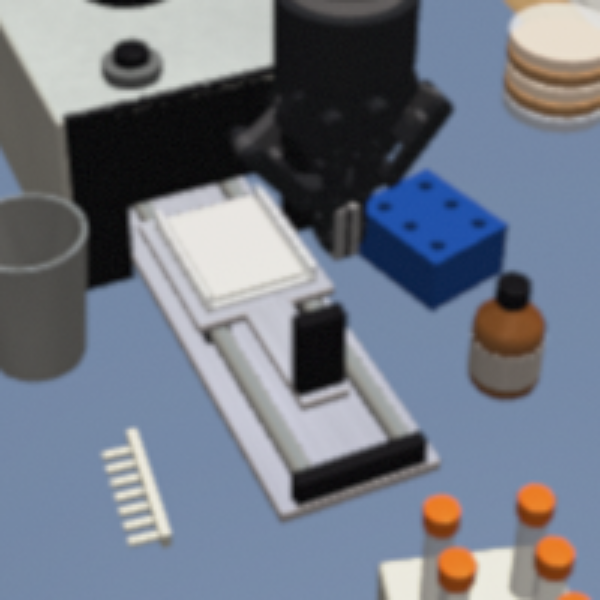

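The fingers are shut above and behind the post, with the tips at crop (345,240). The splayed knuckles clear the beaker and the bottle. Next I lower the tool.

>>> play_rows(
  steps=[
    [[0, -0.05, 0, 0.6, 0, 0, 0], [0, 0, 0, 0.6, 0, 0, 0], [0, 0, 0, 0.6, 0, 0, 0], [0, 0, 0, 0.6, 0, 0, 0], [0, 0, 0, 0.6, 0, 0, 0], [0, 0, 0, 0.5, 0, 0, 0], [0, 0, 0, 0, 0, 0, 0], [0, 0, 0, 0, 0, 0, 0]],
  ],
)

```text
t: 4.15
tcp_pos: [0.548, -0.2317, 0.0668]
tcp_rot: [2.112, 2.325, -0.0]
ft_force: [-0.1, 0.5, 0.7]
finger_gap: -0.001
finger_force: 0.0
```

>>> play_rows(
  steps=[
    [[0, 0.05, 0, 0, 0, 0, 0], [0, 0.05, 0, 0, 0, 0, 0], [0, 0.05, 0, 0, 0, 0, 0], [0, 0.05, 0, 0, 0, 0, 0], [0, 0.05, 0, 0, 0, 0, 0], [0, 0.05, 0, 0, 0, 0, 0]],
  ],
)

```text
t: 4.75
tcp_pos: [0.5472, -0.2221, 0.0664]
tcp_rot: [2.111, 2.327, -0.0]
ft_force: [-0.2, 1.1, 0.2]
finger_gap: -0.001
finger_force: 0.0
```

>>> play_rows(
  steps=[
    [[0, 0.05, 0, 0, 0, 0, 0], [0, 0.05, 0, 0, 0, 0, 0], [0, 0.05, 0, 0, 0, 0, 0], [0, 0.05, 0, 0, 0, 0, 0], [0, 0.05, 0, 0, 0, 0, 0], [0, 0.05, 0, 0, 0, 0, 0]],
  ],
)

```text
t: 5.35
tcp_pos: [0.5467, -0.2159, 0.0664]
tcp_rot: [2.108, 2.324, -0.003]
ft_force: [-0.5, -10.6, -2.4]
finger_gap: -0.006
finger_force: 5.1
```

>>> play_rows(
  steps=[
    [[0, 0.05, 0, 0, 0, 0, 0], [0, 0.05, 0, 0, 0, 0, 0], [0, 0.05, 0, 0, 0, 0, 0], [0, 0.05, 0, 0, 0, 0, 0]],
  ],
)

```text
t: 5.75
tcp_pos: [0.5461, -0.21, 0.0664]
tcp_rot: [2.109, 2.324, -0.003]
ft_force: [0.4, -10.8, -4.1]
finger_gap: -0.0
finger_force: 5.6
```

>>> play_rows(
  steps=[
    [[0, 0.05, 0, 0, 0, 0, 0], [0, 0.05, 0, 0, 0, 0, 0], [0, 0.05, 0, 0, 0, 0, 0], [0, 0.05, 0, 0, 0, 0, 0], [0, 0.05, 0, 0, 0, 0, 0], [0, 0.05, 0, 0, 0, 0, 0], [0, 0.05, 0, 0, 0, 0, 0], [0, 0.05, 0, 0, 0, 0, 0], [0, 0.05, 0, 0, 0, 0, 0], [0, 0.05, 0, 0, 0, 0, 0]],
  ],
)

```text
t: 6.75
tcp_pos: [0.5447, -0.195, 0.0664]
tcp_rot: [2.108, 2.324, -0.003]
ft_force: [0.0, -10.1, -3.4]
finger_gap: 0.001
finger_force: 5.3
```

>>> play_rows(
  steps=[
    [[0, 0.05, 0, 0, 0, 0, 0], [0, 0.05, 0, 0, 0, 0, 0], [0, 0.05, 0, 0, 0, 0, 0], [0, 0.05, 0, 0, 0, 0, 0], [0, 0.05, 0, 0, 0, 0, 0], [0, 0.05, 0, 0, 0, 0, 0], [0, 0.05, 0, 0, 0, 0, 0], [0, 0.05, 0, 0, 0, 0, 0], [0, 0.05, 0, 0, 0, 0, 0], [0, 0.05, 0, 0, 0, 0, 0]],
  ],
)

```text
t: 7.75
tcp_pos: [0.543, -0.1774, 0.0663]
tcp_rot: [2.11, 2.327, 0.0]
ft_force: [0.8, -2.3, -2.1]
finger_gap: 0.003
finger_force: 1.5
```

>>> play_rows(
  steps=[
    [[0, 0.05, 0, 0, 0, 0, 0], [0, 0.05, 0, 0, 0, 0, 0], [0, 0.05, 0, 0, 0, 0, 0], [0, 0.05, 0, 0, 0, 0, 0], [0, 0.05, 0, 0, 0, 0, 0], [0, 0.05, 0, 0, 0, 0, 0], [0, 0.05, 0, 0, 0, 0, 0], [0, 0.05, 0, 0, 0, 0, 0], [0, 0.05, 0, 0, 0, 0, 0], [0, 0.05, 0, 0, 0, 0, 0]],
  ],
)

```text
t: 8.75
tcp_pos: [0.5415, -0.1625, 0.0664]
tcp_rot: [2.111, 2.327, 0.0]
ft_force: [1.9, -2.9, -2.3]
finger_gap: -0.005
finger_force: 1.5
```

>>> play_rows(
  steps=[
    [[0, 0.05, 0, 0, 0, 0, 0], [0, 0.05, 0, 0, 0, 0, 0], [0, 0.05, 0, 0, 0, 0, 0], [0, 0.05, 0, 0, 0, 0, 0], [0, 0.05, 0, 0, 0, 0, 0], [0, 0.05, 0, 0, 0, 0, 0], [0, 0.05, 0, 0, 0, 0, 0], [0, 0.05, 0, 0, 0, 0, 0], [0, 0.05, 0, 0, 0, 0, 0], [0, 0.05, 0, 0, 0, 0, 0]],
  ],
)

```text
t: 9.75
tcp_pos: [0.54, -0.1476, 0.0664]
tcp_rot: [2.111, 2.327, 0.0]
ft_force: [2.7, -3.7, -0.7]
finger_gap: 0.002
finger_force: 1.5
```

>>> play_rows(
  steps=[
    [[0, 0.04, 0, 0, 0, 0, 0], [0, 0.04, 0, 0, 0, 0, 0], [0, 0.04, 0, 0, 0, 0, 0], [0, 0.04, 0, 0, 0, 0, 0], [0, 0.04, 0, 0, 0, 0, 0], [0, 0.04, 0, 0, 0, 0, 0]],
  ],
)

```text
t: 10.35
tcp_pos: [0.5393, -0.1404, 0.0664]
tcp_rot: [2.111, 2.327, 0.0]
ft_force: [1.9, -3.7, 0.6]
finger_gap: -0.003
finger_force: 1.5
```

>>> play_rows(
  steps=[
    [[0, 0.04, 0, 0, 0, 0, 0], [0, 0.04, 0, 0, 0, 0, 0], [0, 0.04, 0, 0, 0, 0, 0], [0, 0.04, 0, 0, 0, 0, 0], [0, 0.04, 0, 0, 0, 0, 0], [0, 0.04, 0, 0, 0, 0, 0]],
  ],
)

```text
t: 10.95
tcp_pos: [0.5386, -0.1333, 0.0663]
tcp_rot: [2.111, 2.327, -0.0]
ft_force: [2.2, -3.1, 1.3]
finger_gap: -0.001
finger_force: 1.5
```

>>> play_rows(
  steps=[
    [[0, 0.04, 0, 0, 0, 0, 0], [0, 0.04, 0, 0, 0, 0, 0], [0, 0.04, 0, 0, 0, 0, 0], [0, 0.04, 0, 0, 0, 0, 0], [0, 0.04, 0, 0, 0, 0, 0], [0, 0.04, 0, 0, 0, 0, 0]],
  ],
)

```text
t: 11.55
tcp_pos: [0.5378, -0.1261, 0.0663]
tcp_rot: [-2.111, -2.327, 0.0]
ft_force: [1.8, -2.7, 1.4]
finger_gap: 0.004
finger_force: 1.5
```

>>> play_rows(
  steps=[
    [[0, 0.04, 0, 0, 0, 0, 0], [0, 0.04, 0, 0, 0, 0, 0], [0, 0.04, 0, 0, 0, 0, 0], [0, 0.04, 0, 0, 0, 0, 0], [0, 0.04, 0, 0, 0, 0, 0], [0, 0.04, 0, 0, 0, 0, 0]],
  ],
)

```text
t: 12.15
tcp_pos: [0.5371, -0.1189, 0.0663]
tcp_rot: [2.111, 2.327, -0.0]
ft_force: [2.4, -2.8, 1.4]
finger_gap: 0.001
finger_force: 1.5
```

>>> play_rows(
  steps=[
    [[0, 0.04, 0, 0, 0, 0, 0], [0, 0.04, 0, 0, 0, 0, 0], [0, 0.04, 0, 0, 0, 0, 0], [0, 0.04, 0, 0, 0, 0, 0], [0, 0.04, 0, 0, 0, 0, 0], [0, 0.04, 0, 0, 0, 0, 0]],
  ],
)

```text
t: 12.75
tcp_pos: [0.5364, -0.1117, 0.0663]
tcp_rot: [2.111, 2.327, -0.0]
ft_force: [2.4, -3.6, 0.9]
finger_gap: 0.002
finger_force: 1.5
```

>>> play_rows(
  steps=[
    [[0, 0.04, 0, 0, 0, 0, 0], [0, 0.04, 0, 0, 0, 0, 0], [0, 0.04, 0, 0, 0, 0, 0], [0, 0.04, 0, 0, 0, 0, 0], [0, 0.04, 0, 0, 0, 0, 0], [0, 0.04, 0, 0, 0, 0, 0]],
  ],
)

```text
t: 13.35
tcp_pos: [0.5358, -0.1046, 0.0663]
tcp_rot: [2.111, 2.327, -0.0]
ft_force: [2.6, -3.0, 1.2]
finger_gap: -0.003
finger_force: 1.5
```

>>> play_rows(
  steps=[
    [[0, 0.04, 0, 0, 0, 0, 0], [0, 0.04, 0, 0, 0, 0, 0], [0, 0.04, 0, 0, 0, 0, 0], [0, 0.04, 0, 0, 0, 0, 0], [0, 0.04, 0, 0, 0, 0, 0], [0, 0.04, 0, 0, 0, 0, 0]],
  ],
)

```text
t: 13.95
tcp_pos: [0.535, -0.0974, 0.0663]
tcp_rot: [2.111, 2.327, -0.0]
ft_force: [2.6, -3.2, 1.1]
finger_gap: 0.003
finger_force: 1.5
```

>>> play_rows(
  steps=[
    [[0, 0.04, 0, 0, 0, 0, 0], [0, 0.04, 0, 0, 0, 0, 0], [0, 0.04, 0, 0, 0, 0, 0], [0, 0.04, 0, 0, 0, 0, 0], [0, 0.04, 0, 0, 0, 0, 0], [0, 0.04, 0, 0, 0, 0, 0]],
  ],
)

```text
t: 14.55
tcp_pos: [0.5344, -0.0907, 0.0663]
tcp_rot: [2.11, 2.327, -0.001]
ft_force: [2.8, -5.7, 0.8]
finger_gap: -0.001
finger_force: 3.1
```

>>> play_rows(
  steps=[
    [[0, 0.03, 0, 0, 0, 0, 0], [0, 0.03, 0, 0, 0, 0, 0], [0, 0.03, 0, 0, 0, 0, 0], [0, 0, 0, 0, 0, 0, 0]],
  ],
)

```text
t: 14.95
tcp_pos: [0.5342, -0.0886, 0.0663]
tcp_rot: [2.11, 2.326, -0.002]
ft_force: [2.5, -7.8, 0.8]
finger_gap: -0.005
finger_force: 3.9
```

>>> play_rows(
  steps=[
    [[0, -0.03, 0, 0, 0, 0, 0], [0, -0.03, 0, 0, 0, 0, 0], [0, -0.03, 0, 0, 0, 0, 0], [0, -0.04, 0, 0, 0, 0, 0], [0, -0.1, 0, 0, 0, 0, 0], [0, -0.3, 0, 0, 0, 0, 0], [0, -0.5, 0, 0, 0, 0, 0], [0, 0, 0, 0, 0, 0, 0], [0, 0, 0, -0.5, 0, 0, 0], [0, 0, 0, -0.9, 0, 0, 0]],
  ],
)

```text
t: 15.95
tcp_pos: [0.5357, -0.1184, 0.1069]
tcp_rot: [-2.109, -2.323, 0.003]
ft_force: [0.6, 0.2, 0.6]
finger_gap: -0.001
finger_force: 0.0
```

>>> play_rows(
  steps=[
    [[0, 0, 0, -0.9, 0, 0, 0], [0, 0, 0, -0.9, 0, 0, 0], [0, 0, 0, -0.9, 0, 0, 0], [0, 0, 0, -0.9, 0, 0, 0], [0, 0, 0, -0.9, 0, 0, 0], [0, 0, 0, -0.3, 0, 0, 0], [0, 0, 0, 0, 0, 0, 0], [0, 0, 0, 0, 0, 0, 0]],
  ],
)

```text
t: 16.75
tcp_pos: [0.5365, -0.1183, 0.2509]
tcp_rot: [-2.11, -2.325, 0.001]
ft_force: [-0.7, 0.7, -0.2]
finger_gap: -0.002
finger_force: 0.0
```

Run:
```python
from h import *
cap('side','side2.png')
plan([.487,.010,.182],95.4)
d=cap('top')
im=cv2.imread('pics/side2.png')[150:350,180:380];im2=cv2.resize(d['color'][200:320,220:420,::-1],None,fx=2,fy=2)
o=np.zeros((400,800,3),np.uint8);o[:,:400]=cv2.resize(im,(400,400));o[:240,400:]=im2;cv2.imwrite('pics/c2.png',o)
```

```text
tcp [ 0.5364 -0.1182  0.2506] shift(units) [ 4.41 -1.22  2.3 ] goal-frame [ 4.41 -1.24  2.29] turn [-0.03 -0.01  0.03]
```

View pics/c2.png

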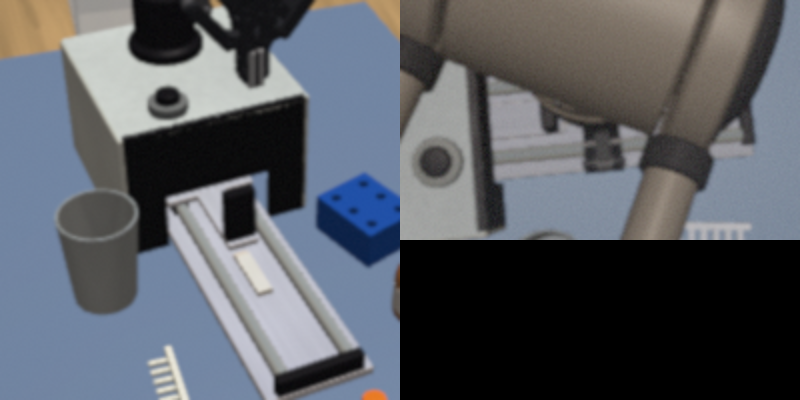

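The carriage is run in, with its post just before the slot and nothing disturbed. Now the button.

>>> play_rows(
  steps=[
    [[0, 0.88, -0.245, 0, 0, 0, 0], [0, 0.88, -0.245, 0, 0, 0, 0], [0, 0.88, -0.245, 0, 0, 0, 0], [0, 0.88, -0.245, 0, 0, 0, 0], [0, 0.88, -0.245, 0, 0, 0, 0], [0, 0, 0, 0, 0, 0, 0], [0, 0, 0, 0.7, 0, 0, 0], [0, 0, 0, 0.7, 0, 0, 0], [0, 0, 0, 0.6, 0, 0, 0], [0, 0, 0, 0, 0, 0, 0]],
  ],
)

```text
t: 17.85
tcp_pos: [0.4861, 0.0091, 0.1893]
tcp_rot: [-2.108, -2.323, 0.006]
ft_force: [-0.1, -0.1, 0.2]
finger_gap: -0.001
finger_force: 0.0
```

Run:
```python
from h import *
cap('side','side3.png')
plan([.487,.010,.172],95.4)
d=cap('top')
im=cv2.imread('pics/side3.png')[150:250,210:310];im2=cv2.resize(d['color'][220:320,190:290,::-1],(400,400))
o=np.zeros((400,800,3),np.uint8);o[:,:400]=cv2.resize(im,(400,400));o[:,400:]=im2;cv2.imwrite('pics/c3.png',o)
```

```text
tcp [0.487  0.009  0.1909] shift(units) [0.03 0.01 0.63] goal-frame [0.03 0.   0.63] turn [-0.03 -0.01  0.03]
```

View pics/c3.png

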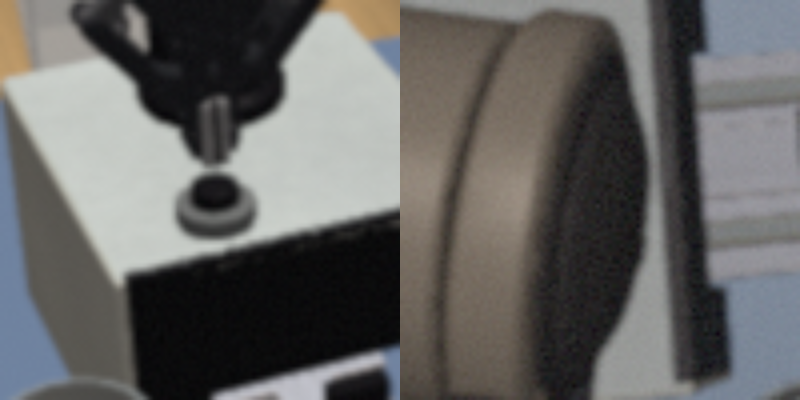

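The fingers are right above the cap, in line with it in the side view (crop 213,160 against the cap at 213,190).

>>> play_rows(
  steps=[
    [[0, 0, 0, 0.2, 0, 0, 0], [0, 0, 0, 0.15, 0, 0, 0], [0, 0, 0, 0.1, 0, 0, 0], [0, 0, 0, 0.05, 0, 0, 0], [0, 0, 0, 0.05, 0, 0, 0], [0, 0, 0, 0.05, 0, 0, 0], [0, 0, 0, 0, 0, 0, 0]],
  ],
)

```text
t: 18.65
tcp_pos: [0.4876, 0.0094, 0.1742]
tcp_rot: [-2.111, -2.327, 0.0]
ft_force: [-0.2, 0.4, -0.4]
finger_gap: -0.001
finger_force: 0.0
```

>>> play_rows(
  steps=[
    [[0, 0, 0, 0.05, 0, 0, 0], [0, 0, 0, 0.05, 0, 0, 0], [0, 0, 0, 0, 0, 0, 0]],
  ],
)

```text
t: 18.95
tcp_pos: [0.4878, 0.0094, 0.1713]
tcp_rot: [2.111, 2.327, 0.0]
ft_force: [-0.9, 0.7, 2.2]
finger_gap: 0.0
finger_force: 0.9
```

>>> play_rows(
  steps=[
    [[0, 0, 0, 0.05, 0, 0, 0], [0, 0, 0, 0.05, 0, 0, 0], [0, 0, 0, 0.04, 0, 0, 0], [0, 0, 0, 0, 0, 0, 0]],
  ],
)

```text
t: 19.35
tcp_pos: [0.4878, 0.0094, 0.1672]
tcp_rot: [2.111, 2.327, 0.0]
ft_force: [-0.5, -0.4, 3.1]
finger_gap: 0.001
finger_force: 2.1
```

>>> play_rows(
  steps=[
    [[0, 0, 0, 0.04, 0, 0, 0], [0, 0, 0, 0.04, 0, 0, 0], [0, 0, 0, 0.02, 0, 0, 0], [0, 0, 0, 0, 0, 0, 0]],
  ],
)

```text
t: 19.75
tcp_pos: [0.4879, 0.0094, 0.1658]
tcp_rot: [2.109, 2.326, 0.001]
ft_force: [-5.1, -0.4, 17.0]
finger_gap: 0.0
finger_force: 8.9
```

Fully down. Now I take the hand away.

>>> play_rows(
  steps=[
    [[0, 0, 0, -0.1, 0, 0, 0], [0, 0, 0, -0.2, 0, 0, 0], [0, 0, 0, -0.5, 0, 0, 0], [0, 0, 0, -0.8, 0, 0, 0], [0, 0, 0, -0.8, 0, 0, 0], [0, 0, 0, -0.8, 0, 0, 0], [0, 0, 0, -0.5, 0, 0, 0], [0, -0.5, 0, 0, 0, 0, 0], [0, -0.8, 0, 0, 0, 0, 0], [0, -0.8, 0, 0, 0, 0, 0]],
  ],
)

```text
t: 20.75
tcp_pos: [0.4936, -0.0537, 0.2749]
tcp_rot: [-2.109, -2.328, 0.001]
ft_force: [-0.1, 0.2, 0.7]
finger_gap: -0.001
finger_force: 0.0
```

>>> play_rows(
  steps=[
    [[0, -0.9, 0, 0, 0, 0, 0], [0, -0.9, 0, 0, 0, 0, 0], [0, -0.9, 0, 0, 0, 0, 0], [0, -0.9, 0, 0, 0, 0, 0], [0, -0.9, 0, 0, 0, 0, 0], [0, -0.5, 0, 0, 0, 0, 0], [0, 0, 0, 0, 0, 0, 0], [0, 0, 0, 0, 0, 0, 0]],
  ],
)

```text
t: 21.55
tcp_pos: [0.5082, -0.2019, 0.2748]
tcp_rot: [-2.11, -2.326, -0.0]
ft_force: [-0.5, 0.1, -0.2]
finger_gap: 0.002
finger_force: 0.0
```

Run:
```python
from h import *
cap('side','side4.png');print(bot.sense()['tcp_pos'],bot.sense()['ft_force'])
```

```text
[ 0.50825247 -0.20149227  0.27495505] [ 0.29920032  0.90674486 -0.174392  ]
```

View pics/side4.png

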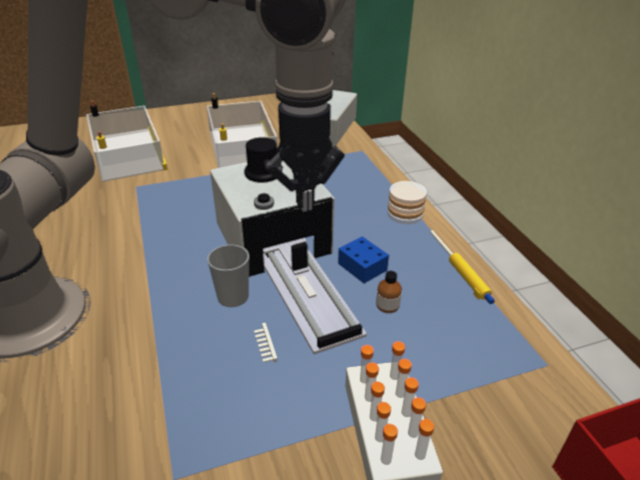

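The final view shows the carriage in (post at 299,256), the button released (263,199), the hand clear, and everything else where it was.

```bash
python3 -c "
from station import ticket
print(ticket.close_job())"
```

```text
the job is handed in; nothing more can be done
None
```

The carriage broke free at about 11 N and now rests against the end stop, pressed to about 8 N; the button was pressed fully (17 N at the bottom), the hand is clear, and I handed the job in at about 22 s with no verdict shown.

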